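# Slide a steel blank along the fence into the corner nest of a drilling fixture

### The job

Load the drilling fixture: on its plate, push the undrilled steel blank (the one without a hole) with the fingers until its long edge lies flat against the fence, clear of the corner nest, then keep it against the fence and slide it along into the nest until it sits square, hard up against both fence and stop. Only push or drag it, never lift it off the plate, and leave the other parts and tools where they lie.

Things in the scene. Friction and masses are not known exactly. Their poses are not given: they have to be found in the camera images.
- blank: the undrilled blank: a dark steel bar piece, 40 (x) by 60 (y) by 15 (z) mm, about 0.28 kg, no hole, loose on the fixture plate. Origin at the centre of its underside; z up; y along its long side. It is symmetric under a half turn, and its y axis starts within 0.5 rad of the fixture's y axis
- fixture: the drilling fixture, fixed: a flat steel plate 200 (x) by 400 (y) by 12 mm with flat dark hole marks (smooth to slide on). Origin at the centre of its underside, on the bench; top face 12 mm above the bench. The fence stands along its +x side; +y runs along the fence towards the nest. The blank's centre starts 90 to 140 mm from the fence face and 100 to 290 mm short of its seat in y
- fence (a point): middle of the fence's working face, where it meets the plate: fixture x = +76 mm, y = 0, on the plate's top face. The fence is a straight fixed bar, 390 mm long in fixture y, 16 mm thick, 18 mm high above the plate; its face looks to -x. Axes parallel to the fixture's
- seat (a point): the point on the plate's top face under the centre of the fully seated blank, 20 mm in front of the fence face (fixture x = +56 mm) at a fixture y that varies from start to start; axes parallel to the fixture's. It lies in the corner nest, an aluminium L fixed on the plate, made of the stop and the keeper
- stop (a point): middle of the stop's working face at plate level, 30 mm to +y of the seat; the face looks to -y. The stop block is 18 mm high, 24 mm thick. A strap clamp, swung out of the way, is fixed on it and reaches 87 mm to +y of this face; its stud's end is 41 mm above the plate
- keeper (a point): on the inner face of the keeper, at plate level, 25 mm to -x of the seat. The keeper is a fixed low bar, 10 mm high, 20 mm wide in x, running from the stop back to this point, with a pointed nose to 10 mm further -y, so the pocket between keeper and fence is 45 mm wide for the 40 mm blank, and the rear (-y) 20 mm of the seated blank is open from the front and from behind
- tab_plate: a finished tab, same size and steel as the blank but with a 16 mm hole through its middle, loose on the fixture plate; it and the blank take either of two places along the plate. Origin at the centre of its underside; y along its 60 mm side. To be left alone
- spacer: a round steel spacer ring, 42 mm outside, 22 mm bore, 22 mm high, loose on the plate near its front edge. Origin at the centre of its underside. To be left alone
- tab_bench: another finished tab with a hole, 40 by 60 by 15 mm, on the bench to the left. To be left alone
- square: a try square lying on the bench to the right: stock 18 by 80 by 16 mm at its origin, blade 120 mm. To be left alone
- punch: a centre punch, 115 mm long, 10 mm thick, lying on the bench to the right. To be left alone
- gclamp: a G-clamp, about 110 mm, lying on the bench to the left. To be left alone
Mind the look-alikes: they are no part of the job. What is shaped like the blank but blue is not meant.

How it is judged:
By the outcome, as a careful person would: the job done as asked, in the order asked, and still so for the second after the job is handed in, with the robot touching nothing.
It also fails if it takes over 58 s, if anything falls off the work surface, if the arm or the gripper's body presses on something with over 40 N, if the wrist force passes 120 N, or if a joint passes its speed limit or range.

### The arm

A 7-joint arm with a two-finger parallel gripper is mounted at the origin on the work surface. World frame = base frame: x ahead of the robot, y to its left, z up, the work surface at z = 0. Lengths are in mm, angles in rad, forces in N, time in s.
With the tool pointing down it reaches from about 425 to 800 mm from the base axis. Payload 8.3 kg.
Tool frame: the origin (TCP) lies between the finger pads; the fingertips stand 8 mm ahead of it and the grasp point (between the pads) lies 11 mm behind it (arm.tcp_to_tips is the distance from the TCP to the fingertips, in mm); z points along the fingers, y is the direction in which the jaws open and shut (so a half turn about z gives the same grasp; the last joint's range is limited). The gripper opens to 85 mm and grips with 20 to 120 N. Pads are 22 mm wide; open, the fingers measure 114 mm over their backs; the gripper's body (76 mm by 85 mm) begins 54 mm behind the grasp point. The pads swing forward as they close: fully open they stand 13 mm farther back than shut.
Start: joints at [-1.199, 0.383, 0.016, 1.37, -0.006, 1.388, -0.046], TCP at [263.217, 566.851, 239.279] pointing down, gripper open.
Joint ranges: [-2.95, 2.95], [-0.25, 2.06], [-1.52, 1.56], [0.18, 2.33], [-1.44, 4.58], [0.02, 2.06], [-3.01, 3.01]. Speed limits (rad/s): [2.39, 2.39, 3.01, 3.01, 3.14, 3.14, 3.14].

### API

Orientations are given as a 3x3 rotation matrix whose columns are the frame's x, y, z axes.
In Python, from workcell import arm gives the robot as it stands.
- The arm moves only by the shell command python3 -m pendant 'ROWS' [FORCE]. ROWS is JSON, a list of rows, each a list of 3 entries, a list of its own where there are three numbers: the opening in per cent of the stroke, from 0 (shut) to 100 (fully open), then the shift along the tool's x, y, z in cm, then the turn about the tool's z in rad. In form: [[grip, [tx, ty, tz], spin], ...]. A call has 1 to 20 rows; each row is the pose to reach, as a shift and turn from the pose commanded when the call began, along the tool's axes at that moment; what a row does not reach only later rows make up. A row lasts 1/12 s, in which the tool goes at most 41.7 mm and 7.16 degrees, less where a joint would pass 70% of its speed; a pose out of reach is approached as far as the arm can. A call with a gripper value outside its range is refused whole. The fingers move at their own pace and stop on an object; FORCE is the grip in N (left out, the last holds). Time passes only in rows, so rows that repeat a pose let the fingers close. It gives the time, the measured TCP pose, the force and the opening at its end, in the units of the state.
- arm.get_obs(): the state, without advancing time (a new reading comes with each control period).
- arm.snapshot(name): name is "side" or "top"; returns (picture, depth): 400x640x3 uint8, red, green, blue; 400x640 float32, mm along the optical axis (not along the pixel's ray), 0 where there is no reading.
- arm.calibration(name): a dict with "fx", "fy", "cx", "cy" (pixels), "k1" (the pictures are not rectified: a ray, as slopes to the right and down, at radius r is drawn at 1 + k1 r^2 times it, then the intrinsics apply), "world_to_cam" (4x4, takes a point from world to camera coordinates). Camera axes: x right, y down, z forward; pixel columns grow to the right and rows downward; lengths in mm; the calibration is good to about 2 mm. A picture is of the moment at which its call begins. calibration takes no time and is no camera call.
- arm.hand_in(): hands the job in, once; it reports no verdict.
The state is a dict: "clock": time; "joint_pos": joint angles; "qd": joint speeds; "effort": joint torques, N m; "tcp_pos": TCP position; "tcp_rot": TCP orientation; "contact_force": force on the tool from outside, world axes, zero at the start; "moment": the same for the moment, N m; "gripper_width": finger opening in mm.
Only numpy, scipy, OpenCV 4.12 (cv2) and the standard library are available. Lean on these libraries where they do the work, as an engineer would, in place of code of your own. Each camera call takes 0.05 s, during which the arm holds its last target. There are 200 camera calls.

## Working session

There is one attempt and no reset: what is moved stays moved. The work goes in short steps, Python scripts to look and compute and a shell command to move; the robot and the scene stay as the last step left them, time stands still between calls to the robot, and variables do not carry over. Pictures are saved under pics/ and viewed, about 8 in all and at most 12, crops included, and the job is handed in when it is done.

```bash
ls; mkdir -p pics
python3 - <<'E'
from workcell import arm
import cv2, numpy as np
for n in ("top","side"):
    p,d=arm.snapshot(n); cv2.imwrite(f"pics/{n}0.png",p[:,:,::-1]); np.save(f"{n}0.npy",d)
    c=arm.calibration(n); print(n,{k:(np.round(v,3).tolist() if k=="world_to_cam" else v) for k,v in c.items()})
o=arm.get_obs(); print(o)
E
```

```text
pics
top {'fx': 423.0147117398302, 'fy': 423.0147117398302, 'cx': 319.24252671982947, 'cy': 199.2425066239664, 'k1': -0.07830315536620137, 'world_to_cam': [[-0.019, -1.0, -0.008, 10.27], [-0.998, 0.019, -0.067, 504.26], [0.067, 0.007, -0.998, 1129.609], [0.0, 0.0, 0.0, 1.0]]}
side {'fx': 376.7317214853412, 'fy': 376.7317214853412, 'cx': 319.25302347196657, 'cy': 195.9346799156298, 'k1': -0.07027135105487488, 'world_to_cam': [[0.664, -0.748, -0.006, -327.429], [-0.461, -0.403, -0.791, 265.481], [0.589, 0.527, -0.612, 624.423], [0.0, 0.0, 0.0, 1.0]]}
{'clock': 0.1, 'joint_pos': array([-1.19888914,  0.384152  ,  0.01632901,  1.3710525 , -0.00631748,
        1.38820507, -0.04650003]), 'qd': array([ 0.0001186 , -0.00235463, -0.00182101, -0.00287299, -0.00033356,
       -0.00126133, -0.00121492]), 'effort': array([ 3.82726517e-03, -6.29143810e+01,  8.47707689e-01, -3.72755599e+01,
        1.68036413e-02,  1.06073465e-02,  7.62762193e-05]), 'tcp_pos': array([263.0208951 , 566.47125816, 238.37822447]), 'tcp_rot': array([[-9.06994599e-01,  4.21141579e-01, -7.53103910e-04],
       [ 4.21142252e-01,  9.06993186e-01, -1.60116752e-03],
       [ 8.74189601e-06, -1.76941417e-03, -9.99998435e-01]]), 'contact_force': array([-0.24070475, -0.24772666,  0.40376545]), 'moment': array([0.02139602, 0.0202405 , 0.01136819]), 'gripper_width': 85.22529287963994}
```

View pics/top0.png

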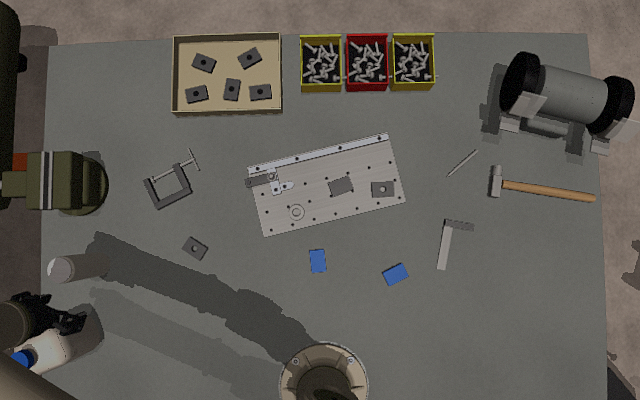

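View pics/side0.png

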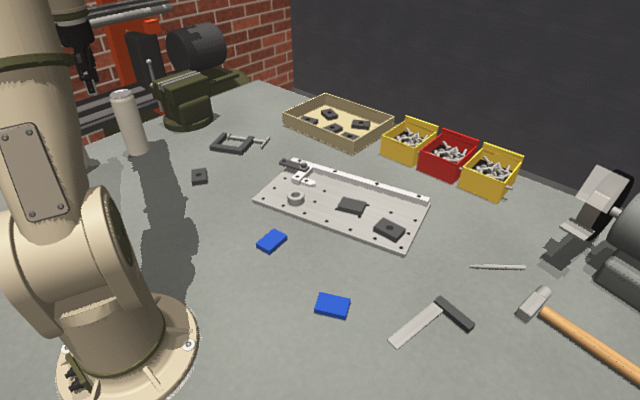

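Top view: on the plate there are two dark pieces, at (341,186) with no hole visible and at (382,189) with a hole. The spacer is at (297,212), the nest at about (280,185), and the fence runs from (248,168) to (386,136). I'll enlarge this to confirm.

Run:
```python
import cv2
p=cv2.imread("pics/top0.png")[125:245,240:415]
p=cv2.resize(p,None,fx=4.5,fy=4.5,interpolation=cv2.INTER_CUBIC); cv2.imwrite("pics/crop0.png",p); print(p.shape)
```

```text
(540, 788, 3)
```

View pics/crop0.png

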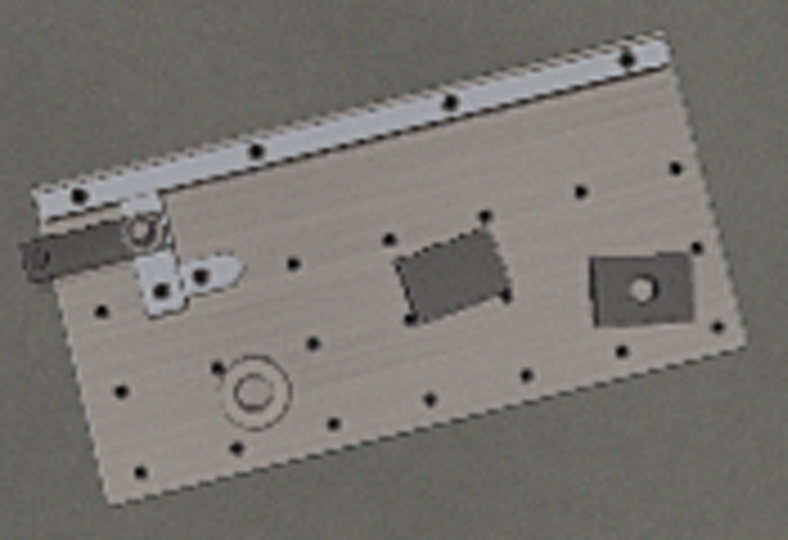

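The crop settles it. The piece at crop (453,275) has no hole, so it is the blank. The one at crop (642,290) has a bright hole, so it is tab_plate. Next I'll measure the fixture, the blank and the stop.

```bash
cat > h.py <<'E'
import numpy as np, cv2
from workcell import arm
def cal(n="top"):
    c=arm.calibration(n); K=np.array([[c["fx"],0,c["cx"]],[0,c["fy"],c["cy"]],[0,0,1]]); return K,np.array([c["k1"],0,0,0,0.]),np.array(c["world_to_cam"])
def p2w(px,z,n="top"):
    K,D,T=cal(n); u=cv2.undistortPoints(np.array(px,float).reshape(-1,1,2),K,D)[:,0]
    r=np.c_[u,np.ones(len(u))]@T[:3,:3]; o=-T[:3,:3].T@T[:3,3]
    return o+r*((z-o[2])/r[:,2])[:,None]
def crop(q,o=(240,125),s=4.5): return (np.array(q,float)+.5)/s-.5+np.array(o)
def w2p(P,n="top"):
    K,D,T=cal(n); return cv2.projectPoints(np.array(P,float).reshape(-1,1,3),cv2.Rodrigues(T[:3,:3])[0],T[:3,3],K,D)[0][:,0]
def heights(d,n="top"):
    K,D,T=cal(n); v,u=np.mgrid[:400,:640]; x=cv2.undistortPoints(np.c_[u.ravel(),v.ravel()].astype(float).reshape(-1,1,2),K,D)[:,0]
    P=np.c_[x,np.ones(len(x))]*d.reshape(-1,1); return ((P-T[:3,3])@T[:3,:3]).reshape(400,640,3)
E
python3 - <<'E'
from h import *
A=lambda q,z:p2w(crop(q),z)[:,:2]
pl=A([(110,505),(746,345)],12); print("plate front",pl.round(1).tolist(),np.linalg.norm(pl[0]-pl[1]))
e=pl[0]-pl[1]; e/=np.linalg.norm(e); print("ang front",np.arctan2(-e[0],e[1]))
f=A([(50,220),(668,73)],12); print("fence foot",f.round(1).tolist())
ft=A([(45,218),(668,66)],30); print("fence top edge",ft.round(1).tolist()); e2=ft[0]-ft[1]; print("ang",np.arctan2(-e2[0],e2[1]))
a=np.arctan2(-e[0],e[1]); X=np.array([np.cos(a),np.sin(a)]); Y=np.array([-np.sin(a),np.cos(a)])
C=pl.mean(0)+100*X; F=lambda w:np.c_[(w-C)@X,(w-C)@Y].round(1)
print("C",C,"fence top in F",F(ft).tolist(), "foot",F(f).tolist())
b=A([(393,258),(487,228),(510,290),(415,324)],27); print("blank F",F(b).tolist(),F(b).mean(0))
print("stop edge",F(A([(166,200),(185,298)],30)).tolist(),"keeper nose",F(A([(243,268)],22)).tolist())
print("tab",F(A([(590,256),(690,253),(694,325),(595,327)],27)).tolist(),"spacer",F(A([(256,392)],34)).tolist())
d=np.load("top0.npy"); W=heights(d); H=W[...,2]
for n,(u0,u1,v0,v1) in dict(blank=(322,360,170,204),stop=(262,300,165,200)).items():
    R=W[v0:v1,u0:u1].reshape(-1,3); print(n,"plate z",np.median(R[:,2]))
    m=(R[:,2]>20)&(R[:,2]<34); r=cv2.minAreaRect(F(R[m,:2]).astype(np.float32)); print(n,m.sum(),r,np.median(R[m,2]))
E
```

```text
plate front [[405.3, 152.5], [494.7, -233.9]] 396.55686904095467
ang front 0.22726539165782558
fence foot [[579.1, 187.5], [662.3, -191.7]]
fence top edge [[578.0, 187.4], [662.9, -188.9]]
ang 0.22196849184374673
C [547.41600005 -18.16304605] fence top in F [[76.1, 193.4], [74.0, -192.4]] foot [[77.2, 193.2], [72.8, -194.9]]
blank F [[1.9, -3.2], [5.7, -62.3], [-33.8, -66.4], [-39.7, -6.3]] [-16.475 -34.55 ]
stop edge [[68.8, 120.3], [8.7, 123.2]] keeper nose [[18.6, 85.6]]
tab [[-25.7, -118.0], [-38.6, -176.7], [-81.0, -168.0], [-67.7, -110.2]] spacer [[-56.4, 95.2]]
blank plate z 13.044199822417056
blank 331 ((-16.83515167236328, -36.17580795288086), (40.07696533203125, 59.67808532714844), 6.680988311767578) 27.1711643854168
stop plate z 14.032899595702656
stop 331 ((48.60794448852539, 126.15766143798828), (89.4577865600586, 68.2867431640625), 8.998802185058594) 28.585396279528553
```

```bash
cat >> h.py <<'E'
a=0.224; X=np.array([np.cos(a),np.sin(a)]); Y=np.array([-np.sin(a),np.cos(a)]); C=np.array([547.4,-18.2])
def toF(w): w=np.asarray(w)[...,:2]-C; return np.stack([w@X,w@Y],-1)
def go(x,y,z,yaw=None):
    "shift in tool cm, spin, to reach fixture-plane (x,y), world height z, tool y axis at angle yaw from fixture y"
    o=arm.get_obs(); R=o["tcp_rot"]; p=np.r_[C+x*X+y*Y,z]; s=R.T@(p-o["tcp_pos"])/10
    cur=np.arctan2(R[1,1],R[0,1])-np.pi/2-a
    print("from F",toF(o["tcp_pos"]).round(1),"z",o["tcp_pos"][2].round(1),"yaw",cur.round(3),"-> shift cm",s.round(2),"spin",None if yaw is None else -round(yaw-cur,3))
E
python3 -c "
from h import *
print(arm.tcp_to_tips); go(-66,-35,100,0)"
```

```text
8.0
from F [-147.4  633.2] z 238.4 yaw -0.659 -> shift cm [-47.34 -47.84  13.92] spin -0.659
```

```bash
python3 -m pendant '[[35,[-47.3,-47.8,6],-0.66],[35,[-47.3,-47.8,6],-0.66],[35,[-47.3,-47.8,6],-0.66],[35,[-47.3,-47.8,6],-0.66],[35,[-47.3,-47.8,6],-0.66],[35,[-47.3,-47.8,6],-0.66],[35,[-47.3,-47.8,6],-0.66],[35,[-47.3,-47.8,6],-0.66],[35,[-47.3,-47.8,6],-0.66],[35,[-47.3,-47.8,6],-0.66],[35,[-47.3,-47.8,6],-0.66],[35,[-47.3,-47.8,6],-0.66],[35,[-47.3,-47.8,6],-0.66],[35,[-47.3,-47.8,6],-0.66],[35,[-47.3,-47.8,6],-0.66],[35,[-47.3,-47.8,13.9],-0.66],[35,[-47.3,-47.8,13.9],-0.66],[35,[-47.3,-47.8,13.9],-0.66],[35,[-47.3,-47.8,13.9],-0.66],[35,[-47.3,-47.8,13.9],-0.66]]'
python3 -c "
from h import *
p,d=arm.snapshot('side'); p=cv2.resize(p[120:320,220:480],None,fx=3,fy=3,interpolation=cv2.INTER_CUBIC); cv2.imwrite('pics/s1.png',p[:,:,::-1])
go(-66,-35,28,0); print(arm.get_obs()['gripper_width'])"
```

```text
clock: 1.77
tcp_pos: [490.1, -66.1, 99.7]
tcp_rot: [[-0.975, -0.222, -0.003], [-0.222, 0.975, -0.0], [0.003, 0.0, -1.0]]
contact_force: [-0.3, 0.3, 1.1]
gripper_width: 29.7
from F [-65.4 -33.3] z 100.9 yaw 0.002 -> shift cm [ 0.06 -0.17  7.29] spin 0.002
29.699084659276263
```

View pics/s1.png

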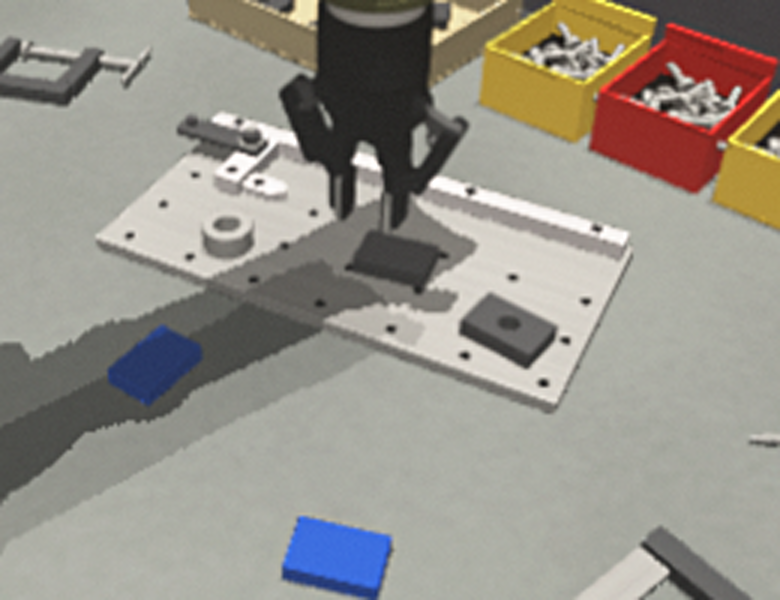

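The side view shows both fingers (crop (340,215) and (393,225)) above the plate, in front of the blank at (395,258). The spacer and tab are clear. Next I'll descend and start pushing.

```bash
python3 -m pendant '[[35,[0,-0.2,3],0],[35,[0,-0.2,6],0],[35,[0,-0.2,7.6],0],[35,[0,-0.2,7.6],0],[35,[0,-0.2,7.6],0]]'; python3 -m pendant '[[35,[-0.5,0,0],0],[35,[-1,0,0],0],[35,[-1.4,0,0],0],[35,[-1.8,0,0],0],[35,[-2.2,0,0],0],[35,[-2.6,0,0],0],[35,[-3.0,0,0],0],[35,[-3.4,0,0],0],[35,[-3.8,0,0],0],[35,[-4.2,0,0],0],[35,[-4.6,0,0],0],[35,[-5.0,0,0],0],[35,[-5.0,0,0],0]]'
python3 -c "
from h import *
p,d=arm.snapshot('side'); p=cv2.resize(p[150:270,240:440],None,fx=4,fy=4,interpolation=cv2.INTER_CUBIC); cv2.imwrite('pics/s2.png',p[:,:,::-1])
go(25,-35,24.5,0)"
```

```text
clock: 2.23
tcp_pos: [491.9, -66.6, 25.4]
tcp_rot: [[-0.974, -0.225, 0.001], [-0.225, 0.974, 0.0], [-0.001, 0.0, -1.0]]
contact_force: [0.6, 0.3, 1.0]
gripper_width: 29.7
clock: 3.32
tcp_pos: [541.2, -56.3, 24.3]
tcp_rot: [[-0.975, -0.224, 0.001], [-0.224, 0.975, -0.0], [-0.001, -0.0, -1.0]]
contact_force: [0.4, 0.2, -0.0]
gripper_width: 29.8
from F [-14.8 -35.8] z 24.3 yaw 0.002 -> shift cm [-3.98  0.07 -0.01] spin 0.002
```

View pics/s2.png

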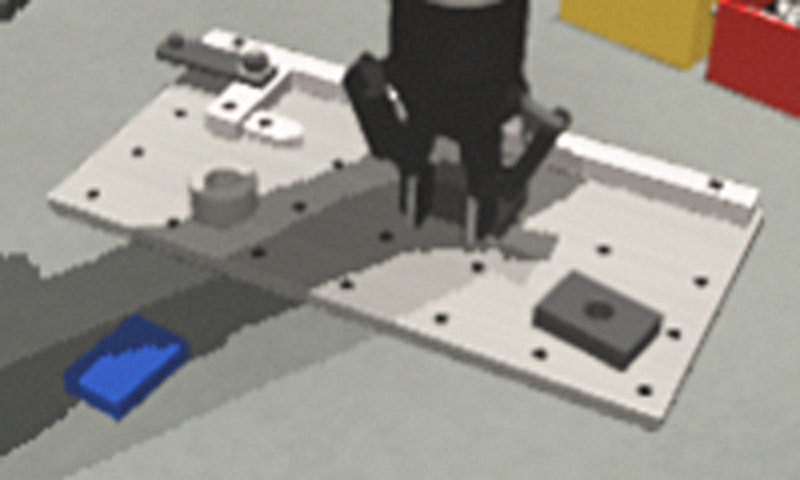

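The blank at (470,195) is square across both fingers, and the tab and spacer haven't moved. I'll continue to the fence and slow down near it.

```bash
python3 -m pendant '[[35,[-0.4,0,0],0],[35,[-0.8,0,0],0],[35,[-1.2,0,0],0],[35,[-1.6,0,0],0],[35,[-2.0,0,0],0],[35,[-2.4,0,0],0],[35,[-2.8,0,0],0],[35,[-3.1,0,0],0],[35,[-3.3,0,0],0],[35,[-3.5,0,0],0],[35,[-3.6,0,0],0]]'; python3 -m pendant '[[35,[-0.1,0,0],0],[35,[-0.2,0,0],0],[35,[-0.2,0,0],0]]';python3 -m pendant '[[35,[-0.1,0,0],0],[35,[-0.2,0,0],0],[35,[-0.2,0,0],0]]'
```

```text
clock: 4.28
tcp_pos: [575.4, -48.6, 24.2]
tcp_rot: [[-0.975, -0.223, -0.0], [-0.223, 0.975, -0.0], [0.0, -0.0, -1.0]]
contact_force: [-1.3, -1.4, 0.5]
gripper_width: 30.0
clock: 4.53
tcp_pos: [577.3, -48.2, 24.3]
tcp_rot: [[-0.975, -0.223, 0.0], [-0.223, 0.975, -0.0], [-0.0, -0.0, -1.0]]
contact_force: [-1.1, 0.3, -1.2]
gripper_width: 29.8
clock: 4.78
tcp_pos: [579.2, -47.7, 24.3]
tcp_rot: [[-0.975, -0.223, 0.0], [-0.223, 0.975, -0.0], [-0.0, -0.0, -1.0]]
contact_force: [-0.4, -0.2, -0.5]
gripper_width: 30.0
```

```bash
for i in 1 2 3; do python3 -m pendant '[[35,[-0.1,0,0],0],[35,[-0.2,0,0],0],[35,[-0.2,0,0],0]]' | grep -E "tcp_pos|force"; done
```

```text
tcp_pos: [581.3, -47.3, 24.3]
contact_force: [-1.1, -0.1, -0.6]
tcp_pos: [581.8, -47.2, 24.1]
contact_force: [-7.1, -0.9, 5.5]
tcp_pos: [581.9, -47.3, 23.8]
contact_force: [-14.1, -0.6, 10.0]
```

Contact with the fence shows as a steady rise to 14 N. I'll back off, raise, and look before the slide.

```bash
python3 -m pendant '[[35,[0.7,0,0],0],[35,[1.5,0,0],0],[35,[3,0,0],0],[35,[3.5,0,-3],0],[0,[3.5,2,-6],0],[0,[3.5,-2,-6],0],[0,[3.5,-6,-6],0],[0,[3.5,-9,-6],0],[0,[3.5,-9,-6],0]]'
python3 - <<'E'
from h import *
p,d=arm.snapshot('top'); c=cv2.resize(p[125:245,240:415],None,fx=4.5,fy=4.5,interpolation=cv2.INTER_CUBIC); cv2.imwrite('pics/t3.png',c[:,:,::-1])
print(arm.get_obs()['joint_pos'].round(2), toF([581.9,-47.3])); go(54,-100,60,np.pi/2); go(54,-100,60,-np.pi/2)
E
```

```text
clock: 6.28
tcp_pos: [571.1, -150.3, 85.6]
tcp_rot: [[-0.976, -0.216, 0.003], [-0.216, 0.976, -0.005], [-0.002, -0.006, -1.0]]
contact_force: [-1.0, -0.2, 1.0]
gripper_width: 0.3
[-0.18  0.46  0.49  1.69 -0.24  1.05  2.17] [ 27.17405166 -36.03652198]
from F [  -5.7 -130.7] z 85.0 yaw -0.005 -> shift cm [-5.95  3.11  2.49] spin -1.576
from F [  -5.7 -130.7] z 85.0 yaw -0.005 -> shift cm [-5.95  3.11  2.49] spin 1.566
```

View pics/t3.png

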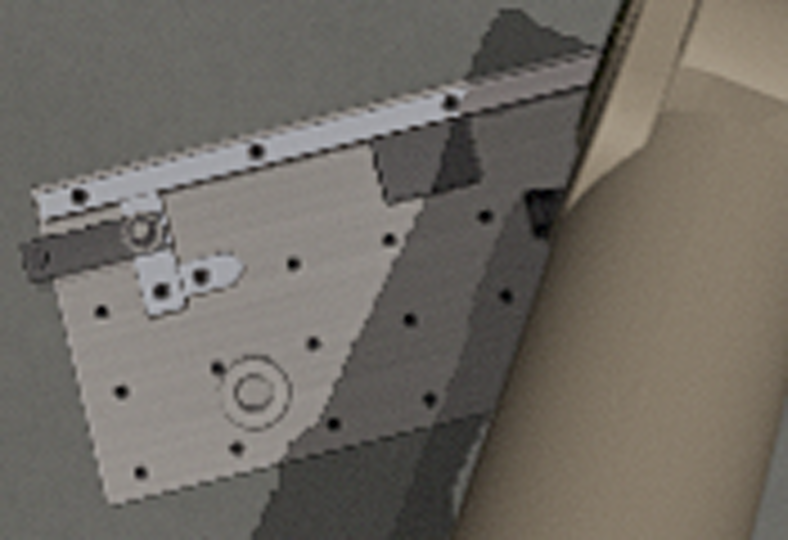

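The long edge of the blank lies flat on the fence (corners at crop (372,148) and (467,120)). Its rear corner is at (482,182), well clear of the nest, and its front corner is at (388,203). Next I'll turn the shut fingers 90° behind its rear end.

```bash
python3 -c "
from h import *
b=p2w(crop([(388,203),(482,182)]),27); print(toF(b))"
python3 -m pendant '[[0,[-1,0,0],0.12],[0,[-2,0,0],0.25],[0,[-3,1,0],0.37],[0,[-4,1,0],0.5],[0,[-5,1,0],0.62],[0,[-5.9,1,0],0.75],[0,[-5.9,1.5,0],0.87],[0,[-5.9,2,0],1.0],[0,[-5.9,2.5,0],1.12],[0,[-5.9,3.0,0],1.25],[0,[-5.9,3.0,0],1.37],[0,[-5.9,3.0,0],1.5],[0,[-5.9,3.0,1],1.566],[0,[-5.9,3.0,2],1.566],[0,[-5.9,3.0,2],1.566]]'
python3 -c "
from h import *
go(54,-95,24.5,-np.pi/2)"
```

```text
[[ 34.85441066  -8.30575303]
 [ 33.59530148 -66.16288141]]
clock: 7.58
tcp_pos: [620.4, -98.0, 61.9]
tcp_rot: [[-0.232, 0.973, -0.003], [0.973, 0.232, 0.001], [0.001, -0.003, -1.0]]
contact_force: [-0.8, 0.2, -0.7]
gripper_width: 0.3
from F [ 53.5 -94. ] z 61.9 yaw -1.561 -> shift cm [-0.1   0.06  3.74] spin 0.01
```

```bash
python3 -m pendant '[[0,[-0.1,0,2],0.01],[0,[-0.1,0,3.7],0.01],[0,[-0.1,0,3.7],0.01],[0,[-0.1,0,3.7],0.01]]' | grep -E "tcp_pos|force"; python3 -m pendant '[[0,[0.5,0,0],0],[0,[1,0,0],0],[0,[1.4,0,0],0],[0,[1.8,0.0,0],0],[0,[2.1,0.05,0],0],[0,[2.5,0.05,0],0],[0,[2.9,0.1,0],0],[0,[3.3,0.1,0],0],[0,[3.7,0.1,0],0],[0,[4.1,0.1,0],0],[0,[4.5,0.15,0],0],[0,[4.9,0.15,0],0],[0,[5.3,0.15,0],0],[0,[5.7,0.15,0],0],[0,[6.1,0.2,0],0],[0,[6.5,0.2,0],0],[0,[6.9,0.2,0],0],[0,[7.0,0.2,0],0]]'
python3 -c "
from h import *
p,d=arm.snapshot('top'); c=cv2.resize(p[125:245,240:415],None,fx=4.5,fy=4.5,interpolation=cv2.INTER_CUBIC); cv2.imwrite('pics/t4.png',c[:,:,::-1])
go(57,50,24.5,-np.pi/2)"
```

```text
tcp_pos: [621.2, -100.1, 26.7]
contact_force: [0.2, 0.4, 1.5]
clock: 9.42
tcp_pos: [608.3, -30.4, 27.0]
tcp_rot: [[-0.219, 0.976, -0.001], [0.976, 0.219, 0.001], [0.001, -0.001, -1.0]]
contact_force: [-1.2, -2.9, 0.1]
gripper_width: 0.3
from F [ 56.7 -25.4] z 27.0 yaw -1.574 -> shift cm [7.54 0.   0.26] spin -0.003
```

View pics/t4.png

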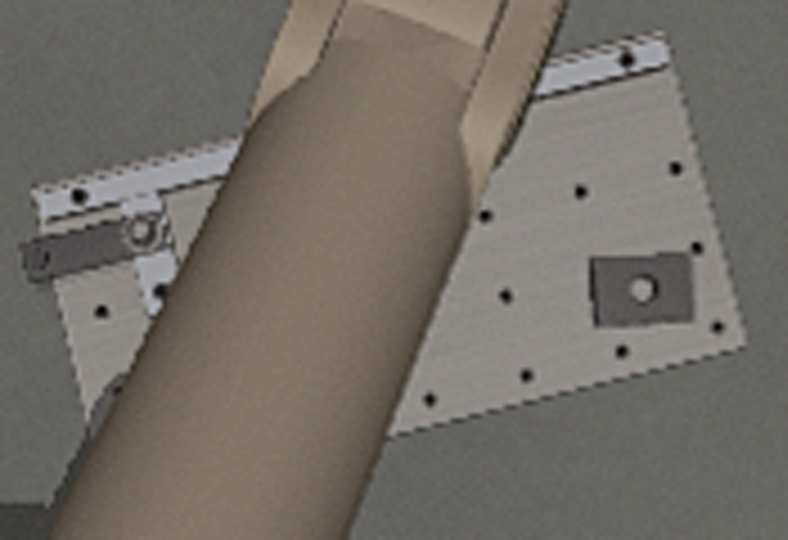

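The arm blocks the top view, so I'll check from the side.

```bash
python3 -c "
from h import *
p,d=arm.snapshot('side'); c=cv2.resize(p[145:245,250:410],None,fx=5,fy=5,interpolation=cv2.INTER_CUBIC); c=cv2.convertScaleAbs(c,alpha=1.5,beta=20); cv2.imwrite('pics/s5.png',c[:,:,::-1])"
```

```text
(no output)
```

View pics/s5.png

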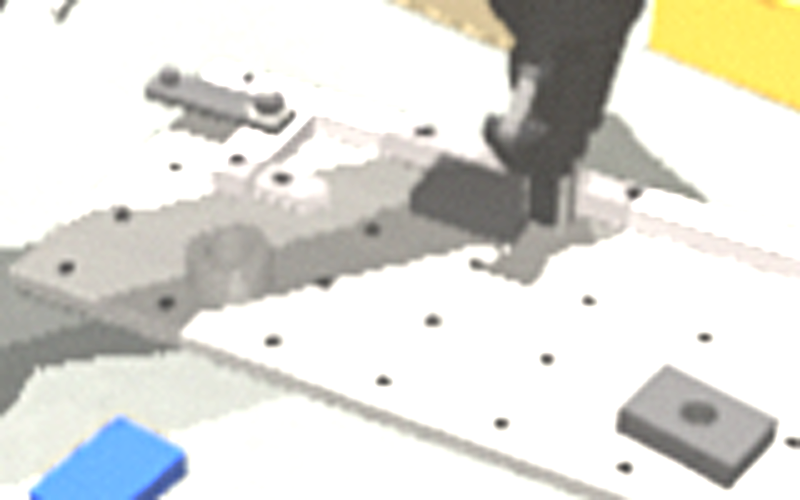

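The blank (412–530, 155–240) is flat along the fence, with the fingers at its rear. I'll go on into the nest.

```bash
python3 -m pendant '[[0,[0.4,0,0.1],0],[0,[0.8,0,0.2],0],[0,[1.2,0,0.2],0],[0,[1.6,0,0.2],0],[0,[2.0,0.05,0.2],0],[0,[2.4,0.05,0.2],0],[0,[2.8,0.05,0.2],0],[0,[3.2,0.05,0.2],0],[0,[3.6,0.05,0.2],0]]'| grep -E "tcp_pos|force"; python3 -m pendant '[[0,[0.4,0,0],0],[0,[0.8,0,0],0],[0,[1.2,0.0,0],0],[0,[1.6,0,0],0],[0,[2.0,0.05,0],0],[0,[2.4,0.05,0],0],[0,[2.8,0.05,0],0],[0,[3.1,0.05,0],0],[0,[3.3,0.05,0],0],[0,[3.4,0.05,0],0],[0,[3.4,0.05,0],0]]' | grep -E "clock|tcp_pos|force"
python3 -c "
from h import *
go(57,55,24.5,-np.pi/2)"
```

```text
tcp_pos: [601.1, 3.8, 25.3]
contact_force: [0.2, -3.6, 2.2]
clock: 11.18
tcp_pos: [594.1, 37.4, 25.1]
contact_force: [-0.3, -2.6, 0.1]
from F [57.9 43.9] z 25.1 yaw -1.574 -> shift cm [ 1.11 -0.09  0.06] spin -0.003
```

Now small steps until the stop shows up in the force reading.

```bash
for i in 1 2 3; do python3 -m pendant '[[0,[0.1,0,0],0],[0,[0.2,0,0],0],[0,[0.3,0,0],0],[0,[0.3,0,0],0]]' | grep -E "tcp_pos|force"; done
```

```text
tcp_pos: [593.6, 40.2, 25.1]
contact_force: [0.2, -1.5, -0.7]
tcp_pos: [593.1, 43.2, 25.3]
contact_force: [-0.5, -0.4, -0.6]
tcp_pos: [592.4, 45.9, 25.3]
contact_force: [-0.6, -0.9, -1.2]
```

```bash
for i in 1 2 3; do python3 -m pendant '[[0,[0.1,0,0],0],[0,[0.2,0,0],0],[0,[0.2,0,0],0]]' | grep -E "tcp_pos|force"; done
```

```text
tcp_pos: [592.3, 46.1, 25.5]
contact_force: [2.4, -4.6, -1.9]
tcp_pos: [592.3, 46.2, 25.7]
contact_force: [3.4, -9.2, -1.6]
tcp_pos: [592.2, 46.2, 25.9]
contact_force: [4.2, -13.3, -2.0]
```

The stop is found: the tool stays at the same place while the force climbs to 13 N. Next I'll back off, go round, and nudge the open rear end toward the fence to make sure it sits against it.

```bash
python3 -m pendant '[[0,[-0.5,0,0],0],[0,[-1.5,0,0],0],[0,[-2.5,-1,-2],0],[0,[-2.5,-3,-5],0],[0,[-2.5,-6,-5],0],[0,[0,-6,-5],0],[0,[0,-6,-5],0],[0,[0,-6,-5],0]]'| grep -E "clock|tcp_pos|force"
python3 -c "
from h import *
go(5,67,24.5,-np.pi/2)
p,d=arm.snapshot('top'); c=cv2.resize(p[145:225,240:345],None,fx=7,fy=7,interpolation=cv2.INTER_CUBIC); cv2.imwrite('pics/t6.png',c[:,:,::-1])
p,d=arm.snapshot('side'); c=cv2.resize(p[145:245,250:410],None,fx=5,fy=5,interpolation=cv2.INTER_CUBIC); c=cv2.convertScaleAbs(c,alpha=1.3,beta=10); cv2.imwrite('pics/s6.png',c[:,:,::-1])"
```

```text
clock: 13.6
tcp_pos: [532.1, 40.1, 75.5]
contact_force: [0.7, -0.2, 0.6]
from F [-1.9 60.3] z 75.5 yaw -1.572 -> shift cm [0.66 0.69 5.1 ] spin -0.001
```

View pics/s6.png

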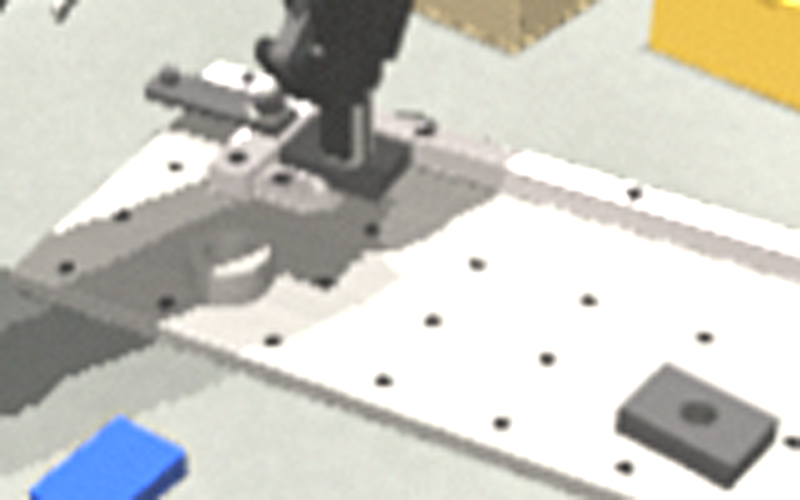

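The blank sits in the nest, touching the stop end (285–410, 115–200), and the fingers are hovering in front of it. Now the nudge toward the fence.

```bash
python3 -m pendant '[[0,[0.5,0,1.5],0],[0,[0.5,0,3.5],0],[0,[0.5,0,5],0],[0,[0.5,0,5],0],[0,[0.5,0.5,5],0],[0,[0.5,1,5],0],[0,[0.5,1.3,5],0],[0,[0.5,1.6,5],0],[0,[0.5,1.8,5],0],[0,[0.5,2.0,5],0],[0,[0.5,2.0,5],0]]'| grep -E "clock|tcp_pos|force"
for i in 1 2 3; do python3 -m pendant '[[0,[0,0.1,0],0],[0,[0,0.2,0],0],[0,[0,0.2,0],0]]' | grep -E "tcp_pos|force"; done; python3 -c "
from h import *
go(21,67,24.5)"
```

```text
clock: 14.62
tcp_pos: [551.4, 47.7, 25.6]
contact_force: [-0.4, 0.3, -0.6]
tcp_pos: [552.9, 48.1, 25.3]
contact_force: [0.3, -0.2, -0.3]
tcp_pos: [555.0, 48.5, 25.3]
contact_force: [-0.8, -0.0, -0.8]
tcp_pos: [557.0, 49.0, 25.3]
contact_force: [0.4, 0.6, -0.4]
from F [24.2 63.4] z 25.3 yaw -1.575 -> shift cm [ 0.36 -0.32  0.08] spin None
```

```bash
for i in 1 2 3; do python3 -m pendant '[[0,[0.05,0.1,0],0],[0,[0.1,0.2,0],0],[0,[0.1,0.2,0],0]]' | grep -E "tcp_pos|force"; done; python3 -c "
from h import *
go(21,67,24.5)"
```

```text
tcp_pos: [558.0, 49.7, 25.1]
contact_force: [-2.7, -1.5, 1.7]
tcp_pos: [558.3, 49.8, 24.9]
contact_force: [-8.3, -5.1, 6.0]
tcp_pos: [558.7, 50.0, 24.7]
contact_force: [-15.8, -9.4, 12.2]
from F [26.2 64. ] z 24.7 yaw -1.578 -> shift cm [ 0.3  -0.52  0.03] spin None
```

The blank is firm against the fence, at 16 N with no further travel. I'll retreat and inspect.

```bash
python3 -m pendant '[[0,[0,-0.5,0],0],[0,[0,-1.2,0],0],[0,[0,-2.5,0],0],[0,[0,-2.5,-4],0],[0,[0,-2.5,-8],0],[0,[-2,-2.5,-10],0],[0,[-6,-2.5,-12],0],[0,[-10,-2.5,-14],0],[0,[-14,-2.5,-14],0],[0,[-18,-2.5,-14],0],[0,[-22,-2.5,-14],0],[0,[-26,-2.5,-14],0],[0,[-30,-2.5,-14],0],[0,[-30,-2.5,-14],0]]'| grep -E "clock|tcp_pos|force"
python3 - <<'E'
from h import *
p,d=arm.snapshot('top'); c=cv2.resize(p[145:205,240:325],None,fx=9,fy=9,interpolation=cv2.INTER_CUBIC); c=cv2.convertScaleAbs(c,alpha=1.4,beta=10); cv2.imwrite('pics/t7.png',c[:,:,::-1])
W=heights(d); s=W[160:200,270:315].reshape(-1,3); g=p[160:200,270:315].mean(-1).ravel()
m=(s[:,2]>22)&(s[:,2]<32)&(g<95); print(m.sum(),cv2.minAreaRect(toF(s[m]).astype(np.float32)))
E
```

```text
clock: 17.28
tcp_pos: [600.7, -255.6, 165.5]
contact_force: [-1.8, -0.9, 0.2]
351 ((39.05527877807617, 94.51185607910156), (103.58365631103516, 73.05265045166016), 89.88934326171875)
```

View pics/t7.png

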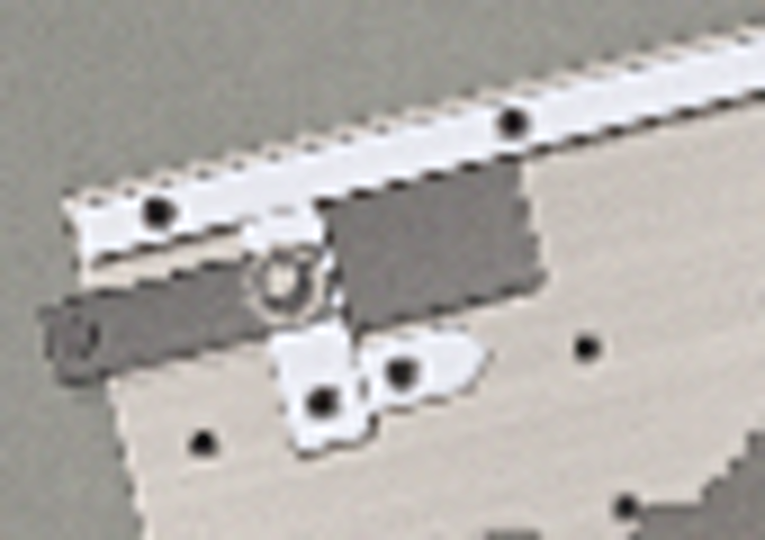

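The blank looks square in the nest: long edge on the fence (320,200)–(520,155), front end on the stop (330–350, 210–325). The earlier nudge could have eased it off the stop slightly, so I'll do one last rear push to confirm the stop contact.

```bash
python3 -c "
from h import *
print(toF([592.2,46.2])); go(56,35,80,-np.pi/2)"
```

```text
[57.98601513 52.8395879 ]
from F [   0.8 -239.6] z 165.3 yaw -1.583 -> shift cm [27.56  5.19  8.43] spin -0.012
```

```bash
python3 -m pendant '[[0,[4,1,0],-0.01],[0,[8,2,0],-0.01],[0,[12,3,2],-0.01],[0,[16,4,4],-0.01],[0,[20,5,6],-0.01],[0,[24,5.2,8.4],-0.01],[0,[27,5.2,8.4],-0.01],[0,[27.5,5.2,10],-0.01],[0,[27.5,5.2,12],-0.01],[0,[27.5,5.2,13.9],-0.01],[0,[27.5,5.2,13.9],-0.01],[0,[27.5,5.2,13.9],-0.01]]'| grep -E "clock|tcp_pos|force"
python3 -c "
from h import *
go(56,50,25,-np.pi/2)"
```

```text
clock: 18.33
tcp_pos: [593.0, 35.7, 25.8]
contact_force: [0.5, -0.3, -0.3]
from F [56.4 42.4] z 25.8 yaw -1.563 -> shift cm [ 0.76 -0.03  0.08] spin 0.007
```

```bash
python3 -m pendant '[[0,[0.2,0,0],0.007],[0,[0.4,0,0],0.007],[0,[0.6,0,0],0.007],[0,[0.8,0,0],0.007],[0,[0.8,0,0],0.007]]'| grep -E "tcp_pos|force"; for i in 1 2 3 4; do python3 -m pendant '[[0,[0.1,0,0],0],[0,[0.2,0,0],0],[0,[0.2,0,0],0]]' | grep -E "tcp_pos|force"; done; python3 -c "
from h import *
go(56,50,25,-np.pi/2)"
```

```text
tcp_pos: [592.2, 43.1, 26.8]
contact_force: [-0.6, -0.2, 0.1]
tcp_pos: [591.4, 44.6, 26.3]
contact_force: [-0.1, 0.2, -0.7]
tcp_pos: [591.1, 45.7, 26.3]
contact_force: [0.3, -2.1, -1.0]
tcp_pos: [591.0, 45.8, 26.4]
contact_force: [2.4, -7.2, -2.3]
tcp_pos: [591.0, 45.9, 26.7]
contact_force: [3.1, -11.7, -1.4]
from F [56.7 52.8] z 26.7 yaw -1.575 -> shift cm [-0.28 -0.07  0.17] spin -0.005
```

The force rises at the same place (fixture y 52.8 both times) with no free travel, so the blank is on the stop. I'll retreat and take a last look.

```bash
python3 -m pendant '[[0,[-0.6,0,0],0],[0,[-1.5,0,0],0],[0,[-3,0,-2],0],[0,[-5,0,-6],0],[0,[-8,0,-10],0],[0,[-12,-1,-13],0],[0,[-16,-3,-14],0],[0,[-20,-5,-14],0],[0,[-24,-5,-14],0],[0,[-28,-5,-14],0],[0,[-28,-5,-14],0],[0,[-28,-5,-14],0]]'| grep -E "clock|tcp_pos|force"
python3 - <<'E'
from h import *
p,d=arm.snapshot('top'); t=p[145:205,240:325]
q,_=arm.snapshot('side'); s=q[150:235,260:380]
f=lambda c,w:cv2.convertScaleAbs(cv2.resize(c,(w,int(c.shape[0]*w/c.shape[1])),interpolation=cv2.INTER_CUBIC),alpha=1.4,beta=5)
A,B=f(t,395),f(s,395); o=np.zeros((max(len(A),len(B)),790,3),np.uint8); o[:len(A),:395]=A; o[:len(B),395:]=B
cv2.imwrite('pics/f8.png',o[:,:,::-1])
E
```

```text
clock: 20.75
tcp_pos: [601.5, -241.0, 166.8]
contact_force: [-0.0, -0.9, -0.4]
```

View pics/f8.png

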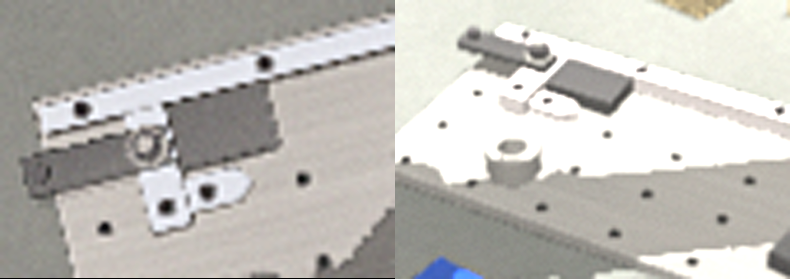

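Both views show the blank in the nest against the fence and stop (top crop (165–280, 85–165)). The spacer and tab are where they were, and the robot is clear.

```bash
python3 -c "
from workcell import arm
print(arm.hand_in())"
```

```text
the job is handed in; nothing more can be done
None
```

The undrilled blank is seated in the nest, against both the fence and the stop, and the job is handed in. It was done by pushing only; the last clock reading was 20.8 s of the 58 s allowed.

- **Fence:** I pushed the blank flat against the fence about 75 mm short of the nest, and a top view confirmed it. I then slid it along the fence from behind into the nest.
- **Stop contact:** The first push stopped at fixture y 52.8 mm, with the force climbing to 13 N. I repeated it at the end, and it stopped at the same place with 12 N and no free travel.
- **Fence contact:** A nudge on the open rear end rose to about 16 N with almost no movement. I didn't measure whether the blank shifted slightly during that nudge, so I repeated the stop push afterwards.
- **Last look:** Top and side views show the blank square in the nest. The spacer and the tab are where they started, as far as the views show, and the robot is clear.

One check failed: the depth-image fit of the seated blank also picked up the clamp and nest. I discarded it, so the seating rests on the contact forces and the pictures.

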